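Open the slide-top strip store and fetch the magazine

ROBOT

A 6-joint arm with a two-finger parallel gripper is mounted at the origin on the work surface. World frame = base frame: x ahead of the robot, y to its left, z up, the work surface at z = 0. Lengths are in m, angles in rad, forces in N, time in s.
With the tool pointing down it reaches from about 0.35 to 0.775 m from the base axis. Payload 5.5 kg.
Tool frame: the origin (TCP) lies midway between the tips of the shut fingers; the grasp point (between the pads) lies grip_point_offset behind it (grip_point_offset is the distance from the TCP to the grasp point, in m); z points along the fingers, y is the direction in which the jaws open and shut (so a half turn about z gives the same grasp; the last joint's range is limited). The gripper opens to 85 mm and grips with 20 to 120 N. Pads are 22 mm wide; open, the fingers measure 114 mm over their backs; the gripper's body (76 mm by 85 mm) begins 54 mm behind the grasp point. The pads swing forward as they close: fully open they stand 13 mm farther back than shut.
Start: joints at [1.021, 0.313, 0.046, 1.304, 0, 1.431], TCP at [0.229, 0.527, 0.231] pointing down, gripper open.
Joint ranges: [-2.76, 2.76], [-0.86, 1.69], [-1.03, 1.26], [-2.2, 2.34], [-1.47, 1.5], [-3.14, 3.14]. Speed limits (rad/s): [2.57, 2.57, 3.14, 3.14, 3.14, 3.14].

INTERFACE

Orientations are given as a unit quaternion [w, x, y, z].
In Python, from workcell import * gives the robot as it stands.
- The arm moves only by the tool send_rows, never from a script. Its argument "series" is one flat list of numbers, 7 for each row, row after row: the shift along the tool's x, y, z in cm, then the turn, a rotation vector about the tool's x, y, z in degrees, then the opening, from 0 (shut) to 1 (fully open). A call has 1 to 10 rows; each row is the pose to reach, as a shift and turn from the pose commanded when the call began, along the tool's axes at that moment; what a row does not reach only later rows make up. A row lasts 1/12 s, in which the tool goes at most 41.7 mm and 7.16 degrees, less where a joint would pass 70% of its speed; a pose out of reach is approached as far as the arm can. A call with a gripper value outside its range is refused whole. The fingers move at their own pace and stop on an object; "newtons" is the grip in N (left out, the last holds). Time passes only in rows, so rows that repeat a pose let the fingers close. It gives the time, the measured TCP pose, the force and the opening at its end, in the units of the state.
- get_state(): the state, without advancing time (a new reading comes with each control period).
- read_camera(name): name is "scene" or "top" or "wrist"; returns the picture (480x640x3 uint8, blue, green, red); there is no depth.
- camera_info(name): a dict with "K" (3x3 intrinsics, pixels), "xyz" and "attitude" of the camera in the world. Camera axes: x right, y down, z forward; pixel columns grow to the right and rows downward; lengths in m; the calibration is good to about 2 mm. A picture is of the moment at which its call begins: read the wrist's pose just before it. camera_info takes no time and is no camera call; for the wrist camera it gives the pose at the moment of the call.
- hand_in(): hands the job in, once; it reports no verdict.
Trained networks look in the newest picture that a camera, given by its name, has taken for a name from the list of things; names that differ only in an ending like _2 or _b are one class to them, and where a whole thing is asked for, a point or a joint stands for the part that bears it (a point fixed in the world has none). Each returns a list of dicts, best first, with "p" (0 to 1); they miss things now and then, are a little off and sometimes report something else, mostly with a low value. They report only what shows in the picture. A call takes as long as a camera call. They do not tell look-alikes from the thing itself.
- silhouettes(camera, label): "pixels" (480x640 bool, what is visible of it) and "box" ([left, top, width, height] in pixels, round what is visible of it).
The state is a dict: "clock": time; "joint_pos": joint angles; "qvel": joint speeds; "tau": joint torques, N m; "tcp_pos": TCP position; "orientation": TCP orientation; "wrist_force": force on the tool from outside, world axes, zero at the start; "ft_torque": the same for the moment, N m; "finger_gap": finger opening in m.
Only numpy, scipy, OpenCV 4.12 (cv2) and the standard library are available. Lean on these libraries where they do the work, as an engineer would, in place of code of your own. Each camera call takes 0.05 s, during which the arm holds its last target. There are 200 camera calls.

TASK

Slide the left-hand door of the storage chest all the way under its right-hand neighbour until you feel it come up against its stop, without slamming or forcing it. Then lift the strip magazine out of the opened bay and set it down gently, flat and lengthwise inside the steel transfer tray. Leave the left-hand door fully open, the right-hand door shut and everything else where it is.

Things in the scene. Friction and masses are not known exactly. Their poses are not given: they have to be found in the camera images.
- chest: Fixed steel chest, 236 mm deep (x), 430 mm wide (y to its left); origin under its centre. Its top slopes 15 degrees, rising away from the robot along +x; the frame's top is 130 mm high in front, 190 mm at the back. Two clear bypass doors close it, sliding along y. Inside: left and right bays, floor 12 mm above the bench. With the inner door back, the left bay is open from y = about 20-33 to 192 mm
- inner_door (a joint): Travel (m) of the left-hand door, on the lower track: 0 shut, growing rightwards (chest -y) under the other; starts up to 0.012. A small stop clamp in the chest's track, hidden under the outer door's frame, ends it somewhere in 0.1675 to 0.1815. About 3 N moves it; it stays put. Door: 212.5 mm wide (y), 200 mm long up the slope, 8 mm thick; its underside at mid depth is 135 mm above the bench
- cup (a point): Centre of the floor of the dark flush finger cup in the inner door, 13 mm below the door's top face. Recess 44 mm wide along the slide, 80 mm long up the slope, upright walls; its right wall is 78 mm, its left wall 34 mm from the door's left edge. Axes: x up the slope, y to the chest's left, z out of the slope. A finger in it meets the outer door's edge before the door is fully open
- inner_edge (a point): Middle of the left edge face of the inner door (mid length, mid thickness, 8 mm thick). Axes as the cup's. While shut it is hidden 8 mm under a lip of the frame; once the door is part open it can be pushed from the uncovered gap beside it. Front and rear frame rails lie 96 mm up and down the slope from it and stand 20 mm above it
- outer_door (a joint): Travel (m) of the right-hand door, on the upper track, its underside 4.5 mm above the inner door's top face: 0 shut, growing as it goes left (chest +y); about 3 N moves it. Same size as the inner door. It has a dark bow handle standing 23 mm above it near its right edge
- outer_edge (a point): Middle of the left edge face of the outer door (mid length, mid thickness; the door's top face is 4 mm above this point). Axes as the cup's
- magazine_mid (a point): Centre of the box of the strip magazine: slotted aluminium box with open ends, 64 mm (x) by 110 mm (y) by 58 mm high, about 400 g, standing in the left bay with its y along the chest's width. This point is 29 mm above its underside
- magazine_grip (a point): Middle of the straight bar of the magazine's bow handle: dark round bar 12 mm thick, 80 mm long along the magazine's y, its centre 94 mm above the underside and 36 mm above the top of the box; gripped across x. It stays below the doors
- magazine: The same magazine; origin at the centre of its underside
- tray: Fixed low steel transfer tray on the bench left of the chest, 112 mm (x) by 172 mm (y) outside, 102 by 162 mm inside, floor 5 mm and rim 14 mm above the bench. Origin: centre of the underside. The magazine's long side goes along the tray's long side (y), either way round
- solvent_bottle: Bystander: white bottle, 64 mm across, 150 mm tall, origin under its centre
- driver: Bystander: screwdriver, 170 mm, lying on the bench
- tray_stack: Bystander: closed dark tray box, 110 by 110 by 32 mm, origin under its centre
Mind the look-alikes: they are no part of the job. Of the things that look like the tray, the middle-sized one is meant.

How it is judged:
By the outcome, as a careful person would: the job done as asked, in the order asked, and still so for the second after the job is handed in, with the robot touching nothing.
It also fails if it takes over 58 s, if anything falls off the work surface, if the arm or the gripper's body presses on something with over 40 N, if the wrist force passes 120 N, or if a joint passes its speed limit or range.

## Working session

There is one attempt and no reset: what is moved stays moved. The work goes in short steps, Python scripts to look and compute and a tool call to move; the robot and the scene stay as the last step left them, time stands still between calls to the robot, and variables do not carry over. Pictures are saved under pics/ and viewed, about 8 in all and at most 12, crops included, and the job is handed in when it is done.

Besides the shell and the picture viewer there is one more tool, called after "Request:" as a command line: name --argument value ..., lists and objects as JSON in quotes. send_rows: Moves the arm, as the interface text tells. Its arguments: {"type":"object","properties":{"series":{"type":"array"},"newtons":{"type":"number"}},"required":["series"]}

```bash
mkdir -p pics; ls
python3 - <<'E'
from workcell import *
import cv2,numpy as np
s=get_state();print({k:np.round(v,4).tolist() for k,v in s.items()})
for c in("scene","top"):
    im=read_camera(c);cv2.imwrite(f"pics/{c}0.png",im)
    i=camera_info(c);print(c,{k:np.round(v,4).tolist() for k,v in i.items()})
    for l in("inner_door","outer_door","magazine","tray","cup","chest","tray_stack"):
        try:print(l,[(np.round(d["p"],2),[int(b) for b in d["box"]]) for d in silhouettes(c,l)])
        except Exception as e:print(l,e)
E
```

```text
pics
{'clock': 0.0, 'joint_pos': [1.0214, 0.314, 0.045, 1.3036, -0.0, 1.4312], 'qvel': [0.0013, -0.0009, 0.0013, 0.0, -0.0003, 0.0005], 'tau': [0.0003, -48.0625, 29.8535, 0.0193, -0.0003, -0.0], 'tcp_pos': [0.2288, 0.5269, 0.2304], 'orientation': [-0.0003, 0.2035, 0.9791, -0.0009], 'wrist_force': [0.2438, 0.094, 1.2543], 'ft_torque': [-0.0089, -0.0275, 0.0508], 'finger_gap': 0.0853}
scene {'K': [[464.6982, 0.0, 321.6575], [0.0, 464.6982, 239.9758], [0.0, 0.0, 1.0]], 'xyz': [1.005, -0.189, 1.1217], 'attitude': [-0.2151, 0.8024, 0.5357, -0.1516]}
inner_door [(np.float64(0.97), [298, 242, 89, 72])]
outer_door [(np.float64(0.65), [209, 253, 100, 84])]
magazine [(np.float64(0.62), [298, 246, 92, 69])]
tray [(np.float64(0.89), [337, 125, 88, 61]), (np.float64(0.73), [465, 182, 46, 33]), (np.float64(0.68), [395, 204, 72, 50])]
cup [(np.float64(0.88), [300, 245, 87, 71])]
chest [(np.float64(0.58), [198, 232, 208, 142]), (np.float64(0.18), [118, 349, 59, 64])]
tray_stack [(np.float64(0.73), [118, 347, 60, 62]), (np.float64(0.73), [210, 252, 103, 81])]
top {'K': [[509.0995, 0.0, 318.3493], [0.0, 509.0995, 232.3521], [0.0, 0.0, 1.0]], 'xyz': [0.2243, -0.0157, 1.355], 'attitude': [0.0696, -0.694, 0.7136, -0.0647]}
inner_door [(np.float64(0.69), [267, 142, 77, 88])]
outer_door [(np.float64(0.95), [336, 150, 99, 89])]
magazine []
tray [(np.float64(0.61), [151, 217, 70, 51]), (np.float64(0.56), [88, 232, 52, 36])]
cup [(np.float64(0.74), [265, 140, 78, 86])]
chest [(np.float64(0.79), [255, 129, 188, 126])]
tray_stack [(np.float64(0.66), [461, 167, 51, 39])]
```

View pics/scene0.png

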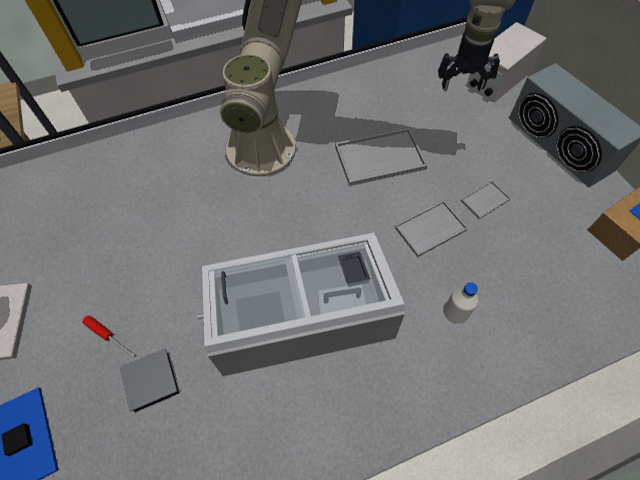

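View pics/top0.png

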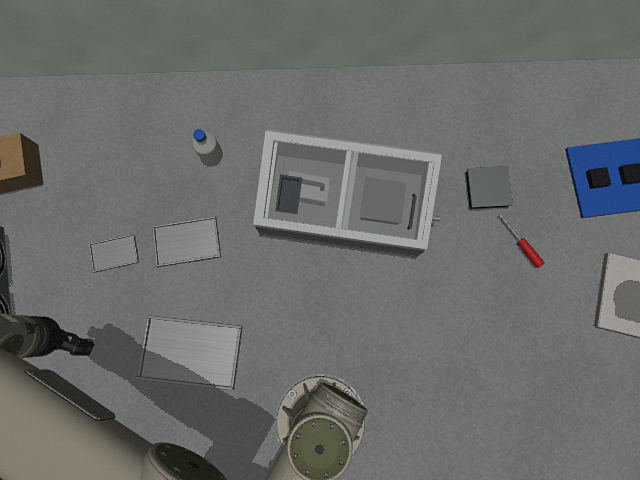

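The scene image has three tray look-alikes: large (380,157), middle (431,229) and small (486,199). In the top view they are at (190,352), (187,242) and (114,253). The left door's dark cup is at (289,195) in top, and the magazine with its bow handle is to its right at (315,190). The divider at (346,190) is the outer door's left frame. The other dark items are the right bay's dark box, the outer door's bow handle at (412,211) and tray_stack at (489,187). Next I'll measure sizes and take a close crop.

```bash
cat > h.py <<'E'
from workcell import *
import cv2,numpy as np
from scipy.spatial.transform import Rotation as R
from scipy.optimize import least_squares
def q2R(q): return R.from_quat(np.r_[q[1:],q[0]]).as_matrix()
def proj(P,i):
    c=(np.atleast_2d(P)-i["xyz"])@q2R(i["attitude"]); c=c@np.array(i["K"]).T; return c[:,:2]/c[:,2:]
def ray(px,i,z):
    d=q2R(i["attitude"])@np.linalg.inv(i["K"])@np.r_[px,1.]; o=np.array(i["xyz"]); return o+d*(z-o[2])/d[2]
E
python3 - <<'E'
from h import *
for c in("top","scene"):
    im=read_camera(c); i=camera_info(c)
    for d in silhouettes(c,"tray"):
        m=d["pixels"].astype(np.uint8); cs,_=cv2.findContours(m,0,2); k=max(cs,key=cv2.contourArea)[:,0]
        w=np.array([ray(p,i,.014)[:2] for p in k],np.float32)
        (cx,cy),sz,a=cv2.minAreaRect(w); print(c,"tray",d["p"],np.round([cx,cy,*sz,a],4))
    for d in silhouettes(c,"chest")[:1]:
        m=d["pixels"].astype(np.uint8); cs,_=cv2.findContours(m,0,2); k=cv2.convexHull(max(cs,key=cv2.contourArea))
        print(c,cv2.approxPolyDP(k,4,True)[:,0].tolist())
t=cv2.imread("pics/top0.png")[120:270,240:460]; s=cv2.imread("pics/scene0.png")[225:380,190:415]
a=cv2.resize(t,None,fx=3.5,fy=3.5,interpolation=2);cv2.imwrite("pics/tc.png",a)
b=cv2.resize(s,None,fx=3.5,fy=3.5,interpolation=2);cv2.imwrite("pics/sc.png",b)
E
```

```text
top tray 0.97 [0.4697 0.3444 0.1167 0.1763 6.9114]
top tray 0.71 [ 0.1782  0.3284  0.2533  0.1645 82.0674]
top tray 0.6 [ 0.4427  0.5385  0.0801  0.1244 11.1444]
top [[266, 132], [438, 154], [438, 219], [424, 250], [413, 256], [261, 234], [254, 217]]
scene tray 0.86 [0.4746 0.3433 0.1156 0.1755 7.5498]
scene tray 0.82 [ 0.1843  0.3282  0.2538  0.1789 82.1437]
scene tray 0.72 [ 0.4492  0.5398  0.0814  0.1244 10.712 ]
scene [[375, 234], [403, 301], [393, 338], [224, 375], [215, 367], [197, 317], [204, 265]]
```

View pics/tc.png

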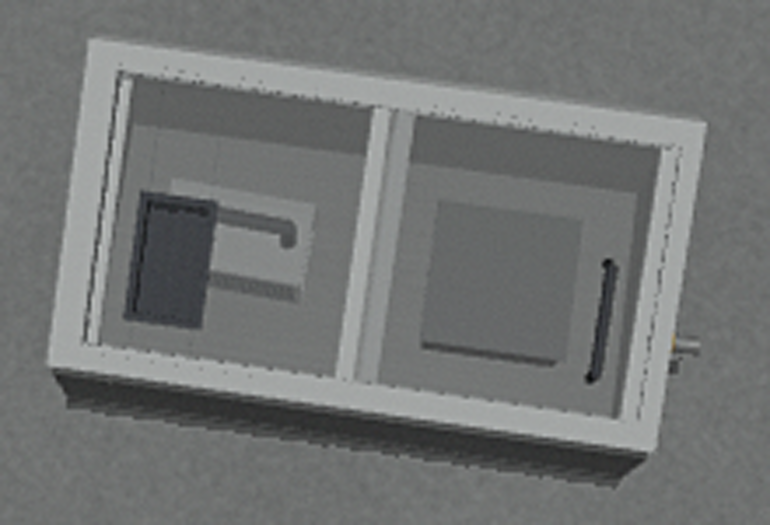

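View pics/sc.png

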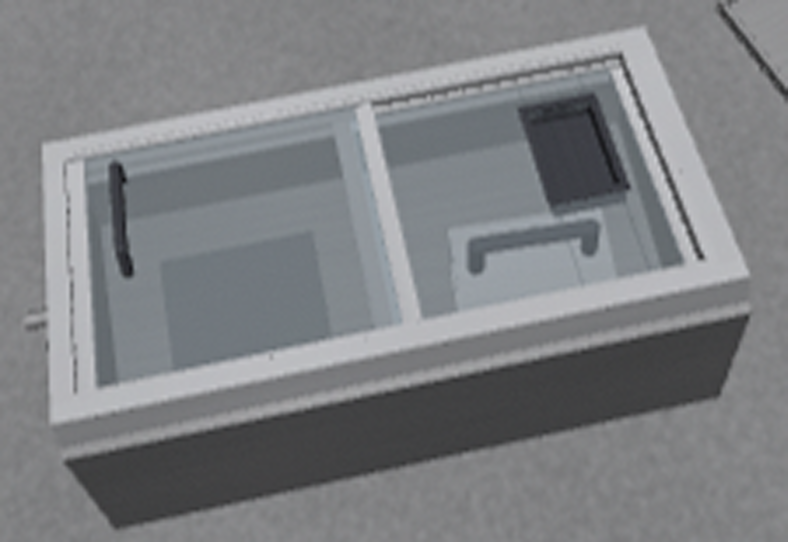

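```bash
cat >> h.py <<'E'
C15,S15=np.cos(np.radians(15)),np.sin(np.radians(15))
def chest(p,P):  # local->world
    c,s=np.cos(p[2]),np.sin(p[2]); P=np.atleast_2d(P)
    return np.c_[p[0]+c*P[:,0]-s*P[:,1],p[1]+s*P[:,0]+c*P[:,1],P[:,2]]
def unchest(p,W):
    c,s=np.cos(p[2]),np.sin(p[2]); W=np.atleast_2d(W);x=W[:,0]-p[0];y=W[:,1]-p[1]
    return np.c_[c*x+s*y,-s*x+c*y,W[:,2]]
E
python3 - <<'E'
from h import *
import workcell
try: print("gpo",grip_point_offset)
except Exception as e: print(e,[n for n in dir(workcell) if n[0]!='_'])
T=camera_info("top");S=camera_info("scene")
tp=lambda a:np.array(a)/3.5+[240,120]-.36
sp=lambda a:np.array(a)/3.5+[190,225]-.36
tc=tp([(90,40),(705,122),(654,450),(50,367)]) # back-left, back-right, front-right, front-left
sc=sp([(748,275),(52,423),(43,143),(645,28)])
L=np.array([[.118,.215,.19],[.118,-.215,.19],[-.118,-.215,.13],[-.118,.215,.13]])
f=lambda p:np.r_[(proj(chest(p,L),T)-tc).ravel(),(proj(chest(p,L),S)-sc).ravel()]
r=least_squares(f,[.6,.05,-.1]);p=r.x;print("chest",p,np.degrees(p[2]),np.round(r.fun,1))
# rays to slope plane: iterate
def onslope(px,i,h): # vertical height of plane at local x=0
    z=h
    for _ in range(30):
        w=ray(px,i,z);l=unchest(p,w)[0];z=h+l[0]*np.tan(np.radians(15))
    return l
for n,i,pts in(("top",T,tp([(140,190),(217,200),(203,328),(124,320)])),("scene",S,sp([(630,188),(556,210),(519,108),(595,96)]))):
    l=np.array([onslope(q,i,.1433) for q in pts]);print(n,"cup rim local\n",np.round(l,4),l.mean(0).round(4))
for n,i,pts in(("top",T,tp([(372,108),(337,378)])),("scene",S,sp([(358,105),(420,318),(372,104)]))):
    print(n,"outer edge",[np.round(onslope(q,i,.156),4).tolist() for q in pts])
# bar top ends: scene (472,238)-(596,228) at z=.106 ; box top
for q in [(472,238),(596,228)]: print("bar",unchest(p,ray(sp([q])[0],S,.112)).round(4))
for q in [(290,235)]: print("bar top",unchest(p,ray(tp([q])[0],T,.112)).round(4))
for q in [(315,207),(300,300),(172,180)]: print("box top",unchest(p,ray(tp([q])[0],T,.070)).round(4))
for q in [(452,228)]: print("box s",unchest(p,ray(sp([q])[0],S,.070)).round(4))
print("tray local ",unchest(p,[.472,.344,0]))
E
```

```text
gpo 0.0187
chest [ 0.55840583 -0.08014059 -0.17280486] -9.900989011129354 [-0.1 -3.5  0.9 -3.   0.   3.4 -1.8  2.2  1.4  1.9 -0.5  2.8 -0.9 -2.9
 -1.2 -3.8]
top cup rim local
 [[ 0.0196  0.1672  0.1485]
 [ 0.02    0.1122  0.1487]
 [-0.0676  0.1098  0.1252]
 [-0.0698  0.1663  0.1246]] [-0.0245  0.1389  0.1367]
scene cup rim local
 [[ 0.0216  0.1669  0.1491]
 [ 0.0269  0.1151  0.1505]
 [-0.0655  0.1127  0.1257]
 [-0.0626  0.1666  0.1265]] [-0.0199  0.1403  0.138 ]
top outer edge [[0.0913, 0.0132, 0.1805], [-0.0911, 0.0109, 0.1316]]
scene outer edge [[-0.0894, 0.0035, 0.1321], [0.0925, 0.0116, 0.1808], [-0.0877, 0.0131, 0.1325]]
bar [[0.0174 0.0605 0.112 ]]
bar [[0.0288 0.144  0.112 ]]
bar top [[0.0125 0.0592 0.112 ]]
box top [[0.0486 0.0456 0.07  ]]
box top [[-0.024   0.0465  0.07  ]]
box top [[0.0541 0.1551 0.07  ]]
box s [[-0.0116  0.0522  0.07  ]]
tray local  [[-0.15804826  0.40296644  0.        ]]
```

Run:
```python
from h import *
T=camera_info("top");S=camera_info("scene")
tp=lambda a:np.array(a)/3.5+[240,120]-.36
sp=lambda a:np.array(a)/3.5+[190,225]-.36
tc=tp([(90,40),(705,122),(654,450),(50,367)]);sc=sp([(748,275),(52,423),(43,143),(645,28)])
f0=lambda p:(lambda L:np.r_[(proj(chest(p,L),T)-tc).ravel(),(proj(chest(p,L),S)-sc).ravel()])(np.array([[p[3],.215,.19],[p[3],-.215,.19],[-p[3],-.215,.13],[-p[3],.215,.13]]))
r=least_squares(f0,[.6,.05,-.1,.11]);p=r.x;print("chest",p,np.degrees(p[2]),np.round(r.fun,1))
open("h.py","a").write(f"CH=np.array({p[:3].tolist()})\n")
def W(l): return chest(p,[l])[0].round(4)
for q in [(472,238),(596,228)]: print("bar",unchest(p,ray(sp([q])[0],S,.112)).round(4))
for q in [(290,235)]: print("bar top",unchest(p,ray(tp([q])[0],T,.112)).round(4))
s=get_state();print(R.from_matrix(q2R(s["orientation"])).as_euler("ZYX",degrees=True),q2R(s["orientation"]).round(3))
print("cup",W([-.022,.14,.131]),"above push",W([-.022,.133,.2]))
i=camera_info("wrist");Rt=q2R(s["orientation"]);print("wristcam in tool",(Rt.T@(np.array(i["xyz"])-s["tcp_pos"])).round(3),(Rt.T@q2R(i["attitude"])).round(2),np.array(i["K"]).round(0).tolist())
```

```text
chest [ 0.55926247 -0.08033545 -0.17273356  0.11044711] -9.896903766121055 [-0.6 -0.9  0.6 -0.4  0.4  0.  -1.2 -1.1  0.5 -0.9 -0.8 -0.3 -0.6  0.1
 -0.3 -1. ]
bar [[0.0165 0.0605 0.112 ]]
bar [[0.0279 0.144  0.112 ]]
bar top [[0.0116 0.0593 0.112 ]]
[1.56522108e+02 2.03471322e-04 1.79992787e+02] [[-0.917  0.398  0.   ]
 [ 0.398  0.917  0.   ]
 [-0.     0.    -1.   ]]
cup [0.5617 0.0614 0.131 ] above push [0.5604 0.0545 0.2   ]
wristcam in tool [ 0.071  0.001 -0.143] [[-0.   -0.96 -0.28]
 [ 1.   -0.    0.  ]
 [-0.   -0.28  0.96]] [[386.0, 0.0, 326.0], [0.0, 386.0, 241.0], [0.0, 0.0, 1.0]]
```

Request:
send_rows --series '[-3,-1.8,-0.3,0,0,4.6,0,-6,-3.6,-0.6,0,0,9.2,0,-9,-5.4,-0.9,0,0,13.8,0,-12,-7.2,-1.2,0,0,18.4,0,-15,-9,-1.5,0,0,23,0,-18,-10.8,-1.8,0,0,27.6,0,-21,-12.6,-2.1,0,0,32.2,0,-24,-14.4,-2.4,0,0,36.8,0,-27,-16.2,-2.7,0,0,41.4,0,-30,-18,-3,0,0,46,0]'

```text
clock: 1.93
tcp_pos: [0.4333, 0.2413, 0.2617]
orientation: [0.0, 0.571, 0.821, 0.0]
wrist_force: [1.0, 1.1, -0.3]
finger_gap: -0.0001
```

```bash
cat >> h.py <<'E'
def plan(l,yaw=None,world=False):
    s=get_state();Rt=q2R(s["orientation"]);w=np.array(l) if world else chest(CH,[l])[0]
    a=CH[2] if yaw is None else yaw   # direction of tool y
    X=np.array([-np.sin(a),np.cos(a),0]);Z=np.array([0,0,-1.]);Rg=np.c_[X,np.cross(Z,X),Z]
    print("t",round(s["clock"],2),"local",unchest(CH,s["tcp_pos"]).round(4)[0],"F",np.round(s["wrist_force"],1),"gap",round(s["finger_gap"],4))
    print("shift cm",(Rt.T@(w-s["tcp_pos"])*100).round(2),"turn",R.from_matrix(Rt.T@Rg).as_rotvec(degrees=True).round(2))
E
python3 -c "
from h import *
plan([-.022,.135,.20])"
```

```text
t 1.93 local [-0.1794  0.2952  0.2617] F [ 1.   1.1 -0.3] gap -0.0001
shift cm [-21.76   5.54   6.17] turn [ 4.000e-02 -2.000e-02  3.019e+01]
```

Request:
send_rows --series '[-2.7,0.7,0.6,0,0,3.8,0,-5.4,1.4,1.2,0,0,7.6,0,-8.1,2.1,1.8,0,0,11.4,0,-10.8,2.8,2.4,0,0,15.2,0,-13.5,3.5,3,0,0,19,0,-16.2,4.2,3.6,0,0,22.8,0,-18.9,4.9,4.2,0,0,26.6,0,-21.8,5.5,4.8,0,0,30.2,0,-21.8,5.5,4.8,0,0,30.2,0,-21.8,5.5,4.8,0,0,30.2,0]'

```text
clock: 2.77
tcp_pos: [0.5607, 0.0566, 0.2125]
orientation: [-0.001, 0.765, 0.644, -0.0]
wrist_force: [-0.0, -0.4, -0.1]
finger_gap: -0.0003
```

Run:
```python
from h import *
plan([-.022,.133,.15])
i=camera_info("wrist");im=read_camera("wrist")
# overlay predicted: cup rim (t=4mm), outer edge, lip left, frame corners
def sl(u,y,h=.1433): return [u*C15,y,h+u*S15]
cx=-.022/C15
for P,c in (([sl(cx+a,.14+b) for a,b in((.04,.022),(.04,-.022),(-.04,-.022),(-.04,.022))],(0,0,255)),([sl(.09,.0125,.156),sl(-.09,.0125,.156)],(0,255,0)),([sl(.096,.192,.160),sl(-.096,.192,.160)],(255,0,0))):
    q=proj(chest(CH,P),i).round().astype(int);cv2.polylines(im,[q],True,c,1);print(q.tolist())
cv2.imwrite("pics/w1.png",im)
```

```text
t 2.77 local [-0.0221  0.1352  0.2125] F [-0.  -0.4 -0.1] gap -0.0003
shift cm [-0.22  0.02  6.25] turn [-0.08 -0.01  0.09]
[[398, 214], [394, 288], [266, 275], [263, 207]]
[[515, 479], [234, 420]]
[[591, 165], [201, 157]]
```

View pics/w1.png

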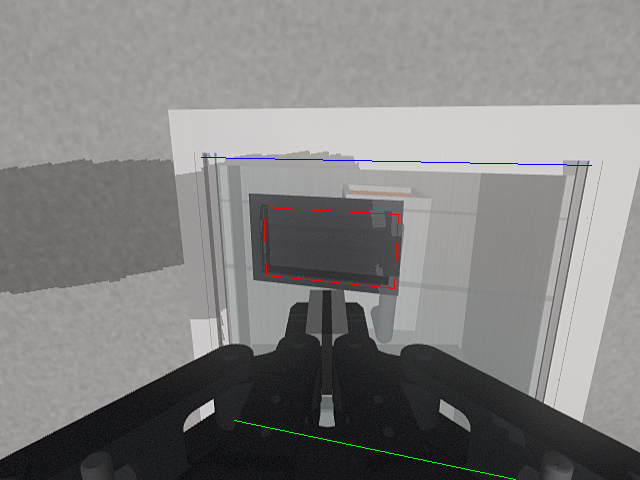

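Close crop (picture 5): the cup spans x 250–403 and y 195–290, and the predicted outline lands on it to within about 3 px. The shut fingers are just beside its centre. I'll descend into it.

Request:
send_rows --series '[0,0,2.5,0,0,0,0,0,0,5,0,0,0,0,0,0,6.5,0,0,0,0,0,0,7.4,0,0,0,0,0,0,7.8,0,0,0,0,0,0,8.15,0,0,0,0,0,0,8.15,0,0,0,0]'

```text
clock: 3.4
tcp_pos: [0.5606, 0.0584, 0.1322]
orientation: [0.0, 0.764, 0.645, 0.0]
wrist_force: [0.1, 0.0, 0.3]
finger_gap: 0.0006
```

Request:
send_rows --series '[-0.2,0,0,0,0,0,0,-0.4,0,0,0,0,0,0,-0.6,0,0,0,0,0,0,-0.9,0,0,0,0,0,0,-1.3,0,0,0,0,0,0,-1.8,0,0,0,0,0,0,-2.4,0,0,0,0,0,0,-3,0,0,0,0,0,0,-3.6,0,0,0,0,0,0,-4.2,0,0,0,0,0,0]'

```text
clock: 4.23
tcp_pos: [0.5536, 0.0158, 0.132]
orientation: [0.0, 0.764, 0.645, 0.0]
wrist_force: [1.1, 2.4, 1.9]
finger_gap: 0.0
```

```bash
python3 -c "
from h import *
plan([-.022,.038,.131])"
```

```text
t 4.23 local [-0.0221  0.0937  0.132 ] F [1.1 2.4 1.9] gap 0.0
shift cm [-5.57 -0.01  0.09] turn [ 0.03 -0.01  0.21]
```

Request:
send_rows --series '[-0.7,0,0,0,0,0,0,-1.4,0,0,0,0,0,0,-2.1,0,0,0,0,0,0,-2.8,0,0,0,0,0,0,-3.5,0,0,0,0,0,0,-4.2,0,0,0,0,0,0,-4.8,0,0,0,0,0,0,-5.2,0,0,0,0,0,0,-5.4,0,0,0,0,0,0,-5.4,0,0,0,0,0,0]'

```text
clock: 5.07
tcp_pos: [0.5439, -0.0375, 0.1315]
orientation: [-0.0, 0.765, 0.645, -0.001]
wrist_force: [-0.3, 0.7, 0.1]
finger_gap: -0.0001
```

Run:
```python
from h import *
plan([0,.155,.131])
im=read_camera("top");cv2.imwrite("pics/t2.png",cv2.resize(im[120:270,240:460],None,fx=3.5,fy=3.5,interpolation=2))
```

```text
t 5.07 local [-0.0225  0.0395  0.1315] F [-0.3  0.7  0.1] gap -0.0001
shift cm [11.54  2.29  0.04] turn [-0.05  0.06  0.17]
```

Request:
send_rows --series '[0.2,0,-1,0,0,0,0,0.4,0,-3,0,0,0,0,1.5,0.3,-5,0,0,0,0,4,0.9,-6,0,0,0,0,7,1.5,-6,0,0,0,0,10,2.1,-6,0,0,0,0,11.5,2.3,-6,0,0,0,0,11.5,2.3,-6,0,0,0,0]'

```text
clock: 5.78
tcp_pos: [0.5867, 0.0756, 0.1919]
orientation: [-0.0, 0.763, 0.646, 0.0]
wrist_force: [-0.3, -1.0, 0.2]
finger_gap: -0.0
```

Run:
```python
from h import *
plan([0,.155,.133])
i=camera_info("wrist");im=read_camera("wrist");im0=im.copy()
def sl(u,y,h=.1433): return [u*C15,y,h+u*S15]
for P,c in (([sl(.09,.1065),sl(-.09,.1065)],(0,0,255)),([sl(.09,.0125,.156),sl(-.09,.0125,.156)],(0,255,0)),([[.0,.155,.133],[.0,.156,.133]],(255,0,255))):
    q=proj(chest(CH,P),i).round().astype(int);cv2.polylines(im,[q],True,c,1);print(q.tolist())
a=cv2.imread("pics/t2.png");a=cv2.resize(a,(400,int(400*a.shape[0]/a.shape[1])))
o=np.zeros((480,800,3),np.uint8);o[:,:]=0;o[:300,:400]=cv2.resize(im,(400,300));o[:a.shape[0],400:]=a
top=cv2.resize(read_camera("top")[120:270,240:460],(300,205));o[275:480,400:700]=top;cv2.imwrite("pics/m2.png",o)
```

```text
t 5.78 local [0.0003 0.1584 0.1919] F [-0.3 -1.   0.2] gap -0.0
shift cm [-0.34 -0.03  5.89] turn [-0.   -0.01  0.45]
[[497, 383], [187, 334]]
[[484, 546], [193, 471]]
[[327, 270], [327, 268]]
```

View pics/m2.png

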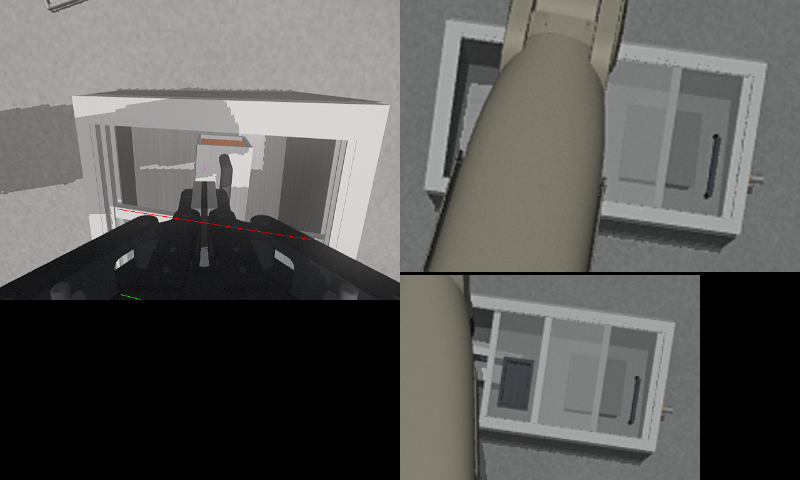

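Request:
send_rows --series '[0,0,2,0,0,0,0,0,0,4,0,0,0,0,0,0,5.2,0,0,0,0,0,0,5.9,0,0,0,0,-1.2,0,5.9,0,0,0,0,-2.4,0,5.9,0,0,0,0,-3.3,0,5.9,0,0,0,0,-3.8,0,5.9,0,0,0,0,-4.2,0,5.9,0,0,0,0,-4.6,0,5.9,0,0,0,0]'

```text
clock: 6.72
tcp_pos: [0.5792, 0.0271, 0.1339]
orientation: [0.0, 0.764, 0.645, 0.001]
wrist_force: [0.5, 3.4, 2.8]
finger_gap: 0.0
```

```bash
python3 -c "
from h import *
plan([0,.052,.133])"
```

```text
t 6.72 local [0.0012 0.1093 0.1339] F [0.5 3.4 2.8] gap 0.0
shift cm [-5.73 -0.14  0.08] turn [ 0.11 -0.08  0.2 ]
```

Contact shows 3.4 N of push. I'll carry on, then slow down before the stop range.

Request:
send_rows --series '[-0.6,0,0,0,0,0,0,-1.3,0,0,0,0,0,0,-2,0,0,0,0,0,0,-2.7,0,0,0,0,0,0,-3.4,0,0,0,0,0,0,-4.1,0,0,0,0,0,0,-4.7,0,0,0,0,0,0,-5.2,0,0,0,0,0,0,-5.5,0,0,0,0,0,0,-5.7,0,0,0,0,0,0]'

```text
clock: 7.55
tcp_pos: [0.5689, -0.0293, 0.1327]
orientation: [-0.0, 0.764, 0.645, -0.0]
wrist_force: [0.5, 3.5, 2.4]
finger_gap: 0.0002
```

Request:
send_rows --series '[-0.1,0,0,0,0,0,0,-0.2,0,0,0,0,0,0,-0.3,0,0,0,0,0,0,-0.4,0,0,0,0,0,0,-0.5,0,0,0,0,0,0,-0.6,0,0,0,0,0,0]'

```text
clock: 8.05
tcp_pos: [0.568, -0.0346, 0.1327]
orientation: [-0.0, 0.764, 0.645, -0.0]
wrist_force: [0.6, 2.4, 0.7]
finger_gap: -0.0003
```

Request:
send_rows --series '[-0.1,0,0,0,0,0,0,-0.2,0,0,0,0,0,0,-0.3,0,0,0,0,0,0]'

```text
clock: 8.3
tcp_pos: [0.5674, -0.0377, 0.1327]
orientation: [-0.0, 0.764, 0.645, -0.0]
wrist_force: [1.1, 2.2, 1.1]
finger_gap: -0.0001
```

Request:
send_rows --series '[-0.08,0,0,0,0,0,0,-0.16,0,0,0,0,0,0,-0.24,0,0,0,0,0,0]'

```text
clock: 8.55
tcp_pos: [0.567, -0.04, 0.1327]
orientation: [-0.0, 0.764, 0.645, -0.0]
wrist_force: [0.2, 3.0, 1.7]
finger_gap: 0.0001
```

Request:
send_rows --series '[-0.08,0,0,0,0,0,0,-0.16,0,0,0,0,0,0,-0.24,0,0,0,0,0,0]'

```text
clock: 8.8
tcp_pos: [0.5666, -0.0424, 0.1327]
orientation: [-0.0, 0.764, 0.645, -0.0]
wrist_force: [0.3, 3.4, 0.8]
finger_gap: -0.0001
```

Request:
send_rows --series '[-0.08,0,0,0,0,0,0,-0.16,0,0,0,0,0,0]'

```text
clock: 8.97
tcp_pos: [0.5663, -0.044, 0.1327]
orientation: [-0.0, 0.764, 0.645, -0.0]
wrist_force: [0.6, 3.2, 0.4]
finger_gap: 0.0
```

Request:
send_rows --series '[-0.08,0,0,0,0,0,0,-0.15,0,0,0,0,0,0]'

```text
clock: 9.13
tcp_pos: [0.5661, -0.0455, 0.1327]
orientation: [-0.0, 0.764, 0.645, -0.0]
wrist_force: [1.3, 3.0, 1.0]
finger_gap: -0.0
```

Request:
send_rows --series '[-0.08,0,0,0,0,0,0,-0.15,0,0,0,0,0,0]'

```text
clock: 9.3
tcp_pos: [0.5658, -0.047, 0.1327]
orientation: [-0.0, 0.764, 0.645, -0.0]
wrist_force: [0.5, 3.7, 0.1]
finger_gap: -0.0003
```

Request:
send_rows --series '[-0.08,0,0,0,0,0,0,-0.15,0,0,0,0,0,0]'

```text
clock: 9.47
tcp_pos: [0.5656, -0.0482, 0.1327]
orientation: [-0.0, 0.764, 0.645, 0.0]
wrist_force: [0.6, 6.6, 0.8]
finger_gap: 0.0
```

Request:
send_rows --series '[-0.08,0,0,0,0,0,0,-0.15,0,0,0,0,0,0]'

```text
clock: 9.63
tcp_pos: [0.5656, -0.0483, 0.1328]
orientation: [-0.001, 0.764, 0.645, 0.001]
wrist_force: [1.5, 10.6, 1.1]
finger_gap: 0.0003
```

The door stalled with the force rising to 10.6 N, so that is the stop (local edge about 0.022, travel about 0.178, inside the expected range). I'll back off, rise, open the gripper and look.

Request:
send_rows --series '[0.5,0,0,0,0,0,0,1.2,0,-1,0,0,0,0,2,0.3,-4,0,0,0,0,3.5,1,-7,0,0,0,0.5,5,1.5,-9,0,0,0,1,6.8,2,-10.7,0,0,0,1,6.8,2,-10.7,0,0,0,1,6.8,2,-10.7,0,0,0,1]'

```text
clock: 10.3
tcp_pos: [0.5975, 0.0141, 0.2412]
orientation: [0.001, 0.764, 0.645, 0.001]
wrist_force: [0.4, -0.3, -0.1]
finger_gap: 0.0607
```

Run:
```python
from h import *
plan([.02,.10,.087])
im=read_camera("wrist");i=camera_info("wrist")
for l in("magazine_grip","magazine_mid","magazine"):
    for d in silhouettes("wrist",l)[:2]: print(l,round(d["p"],2),d["box"])
def sl(u,y,h=.1433): return [u*C15,y,h+u*S15]
cv2.imwrite("pics/w3raw.png",im)
for P,c in (([[.02,.062,.106],[.02,.142,.106]],(0,0,255)),([sl(.09,.022),sl(-.09,.022)],(0,255,255)),([sl(.09,.0125,.156),sl(-.09,.0125,.156)],(0,255,0)),([[.052,.047,.07],[.052,.157,.07],[-.012,.157,.07],[-.012,.047,.07]],(255,0,0))):
    q=proj(chest(CH,P),i).round().astype(int);cv2.polylines(im,[q],True,c,1);print(q.tolist())
cv2.imwrite("pics/w3.png",im)
np.savez("cam.npz",xyz=i["xyz"],attitude=i["attitude"],K=i["K"])
```

```text
t 10.3 local [0.0214 0.0996 0.2412] F [ 0.4 -0.3 -0.1] gap 0.0607
shift cm [ 0.06 -0.19 15.42] turn [0.16 0.06 0.3 ]
magazine_grip 0.74 [284.3, 140.6, 84.6, 141.2]
magazine_mid 0.6 [284.1, 138.4, 85.8, 139.3]
magazine 0.83 [285.8, 139.3, 84.8, 145.1]
[[326, 276], [327, 171]]
[[429, 369], [186, 332]]
[[433, 395], [181, 352]]
[[363, 277], [367, 147], [286, 147], [289, 277]]
```

View pics/w3.png

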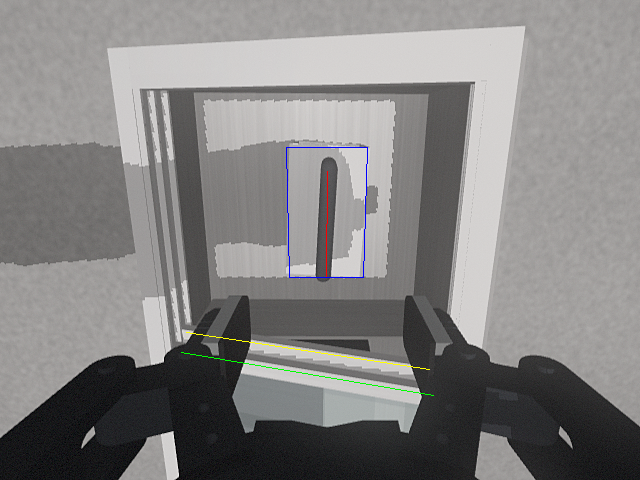

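The bar lies at (329,158)–(323,282), and the predicted outlines land on it. It is turned about 3° from the chest axes. The door edge is at the predicted fully open line, and the outer door is unmoved. I'll descend with the jaws half open.

Request:
send_rows --series '[0.1,-0.1,1,0,0,1,0.5,0.25,-0.15,3,0,0,2,0.5,0.25,-0.15,5.5,0,0,3.2,0.5,0.25,-0.15,8,0,0,3.2,0.5,0.25,-0.15,10.5,0,0,3.2,0.5,0.25,-0.15,12.5,0,0,3.2,0.5,0.25,-0.15,14,0,0,3.2,0.5,0.25,-0.15,15,0,0,3.2,0.5,0.25,-0.15,15.4,0,0,3.2,0.5,0.25,-0.15,15.4,0,0,3.2,0.5]'

```text
clock: 11.33
tcp_pos: [0.5944, 0.0164, 0.0843]
orientation: [-0.001, 0.782, 0.623, -0.001]
wrist_force: [0.0, 1.4, -0.4]
finger_gap: 0.0426
```

Run:
```python
from h import *
plan([.02,.102,.087],CH[2]-.05)
cv2.imwrite("pics/w4.png",read_camera("wrist"))
```

```text
t 11.33 local [0.018  0.1013 0.0843] F [ 0.   1.4 -0.4] gap 0.0426
shift cm [ 0.08  0.2  -0.27] turn [-0.15  0.02 -0.16]
```

View pics/w4.png

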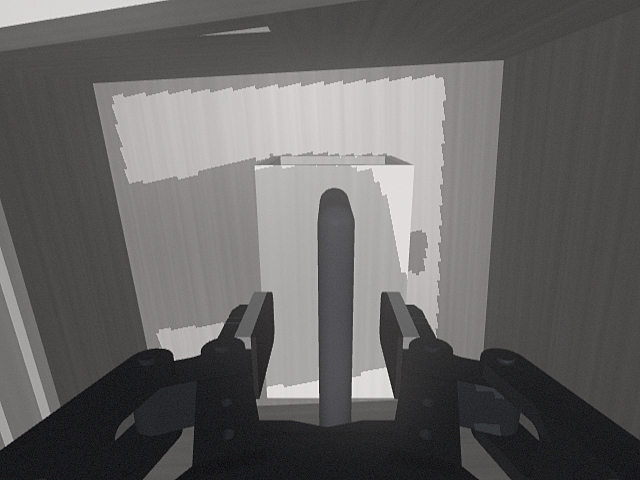

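The bar (column 335) sits between the pads (270 and 383) and is aligned. I'll shift slightly and close.

Request:
send_rows --series '[0,0.15,-0.2,0,0,0,0.5,0,0.15,-0.2,0,0,0,0.25,0,0.15,-0.2,0,0,0,0,0,0.15,-0.2,0,0,0,0,0,0.15,-0.2,0,0,0,0,0,0.15,-0.2,0,0,0,0,0,0.15,-0.2,0,0,0,0]' --newtons 60

```text
clock: 11.97
tcp_pos: [0.5976, 0.0162, 0.089]
orientation: [0.001, 0.782, 0.623, 0.001]
wrist_force: [-0.9, -0.3, 5.4]
finger_gap: 0.0098
```

Request:
send_rows --series '[0,0,-0.3,0,0,0,0,0,0,-0.8,0,0,0,0,0,0,-1.6,0,0,0,0,0,0,-2.6,0,0,0,0,0,0,-4,0,0,0,0,0,0,-6,0,0,0,0,0,0,-8,0,0,0,0,0,0,-10,0,0,0,0,0,0,-12,0,0,0,0,0,0,-14,0,0,0,0]'

```text
clock: 12.8
tcp_pos: [0.5968, 0.0162, 0.2296]
orientation: [0.0, 0.782, 0.623, 0.0]
wrist_force: [0.6, -0.6, -2.9]
finger_gap: 0.0097
```

Request:
send_rows --series '[0,0,-1.5,0,0,0,0,0,0,-3,0,0,0,0,0,0,-4.5,0,0,0,0,0,0,-6,0,0,0,0,0,0,-7,0,0,0,0,0,0,-7.4,0,0,0,0,0,0,-7.4,0,0,0,0]'

```text
clock: 13.38
tcp_pos: [0.5975, 0.0161, 0.3035]
orientation: [0.001, 0.782, 0.623, 0.001]
wrist_force: [0.4, -0.3, -3.2]
finger_gap: 0.0096
```

Run:
```python
from h import *
plan([.472,.344,.30],np.radians(7.2),True)
cv2.imwrite("pics/s5.png",cv2.resize(read_camera("scene")[80:400,190:540],None,fx=1.8,fy=1.8))
```

```text
t 13.38 local [0.021  0.1016 0.3035] F [ 0.4 -0.3 -3.2] gap 0.0096
shift cm [ 29.17 -19.54   0.31] turn [ 1.500e-01  1.000e-02 -2.008e+01]
```

View pics/s5.png

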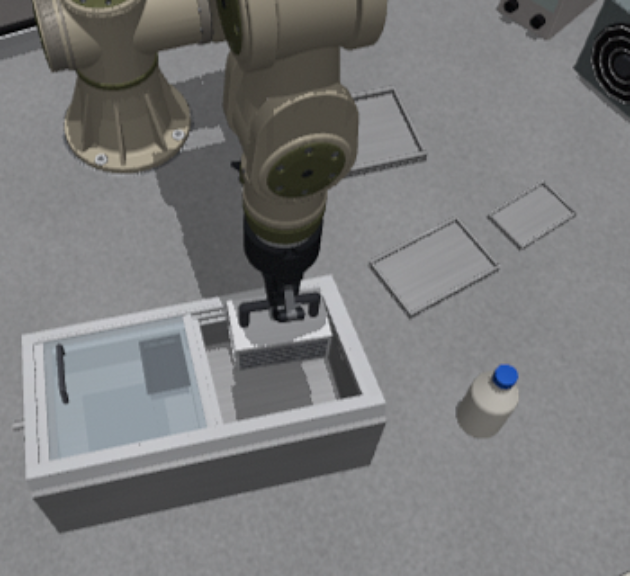

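The magazine is held level above the open bay, and the bottle is well clear. I'll carry it to the middle tray.

Request:
send_rows --series '[0.7,-0.5,0,0,0,-0.5,0,2,-1.4,0,0,0,-1.5,0,4,-2.7,0,0,0,-3,0,6.4,-4.3,0,0,0,-4.5,0,8.8,-5.9,0,0,0,-6,0,11.2,-7.5,0,0,0,-7.5,0,13.6,-9.1,0,0,0,-9,0,16,-10.7,0,0,0,-10.5,0,18.4,-12.3,0,0,0,-12,0,20.8,-13.9,0,0,0,-13.5,0]'

```text
clock: 14.27
tcp_pos: [0.5056, 0.2521, 0.3012]
orientation: [-0.001, 0.702, 0.712, -0.001]
wrist_force: [1.2, 0.4, -3.4]
finger_gap: 0.0103
```

Run:
```python
from h import *
plan([.472,.344,.20],np.radians(7.2),True)
```

```text
t 14.27 local [-0.11    0.3183  0.3012] F [ 1.2  0.4 -3.4] gap 0.0103
shift cm [ 9.23 -3.21 10.12] turn [-0.09 -0.01 -6.4 ]
```

Request:
send_rows --series '[2.2,-0.8,0.5,0,0,-1.5,0,4.4,-1.6,2,0,0,-3,0,6.4,-2.2,4,0,0,-4.5,0,8,-2.8,6,0,0,-5.7,0,9,-3.1,8,0,0,-6.4,0,9.2,-3.2,9.5,0,0,-6.4,0,9.2,-3.2,10.1,0,0,-6.4,0,9.2,-3.2,10.1,0,0,-6.4,0]'

```text
clock: 14.93
tcp_pos: [0.4723, 0.3417, 0.1985]
orientation: [-0.001, 0.662, 0.75, -0.002]
wrist_force: [-0.4, 0.1, -3.6]
finger_gap: 0.0097
```

Run:
```python
from h import *
plan([.472,.344,.082],np.radians(7.2),True)
w=read_camera("wrist");i=camera_info("wrist")
# expected tray rim outline
a=np.radians(7.2);Rz=np.array([[np.cos(a),-np.sin(a)],[np.sin(a),np.cos(a)]])
rim=np.c_[np.array([[.056,.086],[.056,-.086],[-.056,-.086],[-.056,.086]])@Rz.T+[.472,.344],np.full(4,.014)]
cv2.polylines(w,[proj(rim,i).round().astype(int)],True,(0,0,255),1)
t=read_camera("scene");cv2.polylines(t,[proj(rim,camera_info("scene")).round().astype(int)],True,(0,0,255),1)
o=np.zeros((480,800,3),np.uint8);o[:300,:400]=cv2.resize(w,(400,300));o[:,400:]=cv2.resize(t[130:290,370:503],(400,480));cv2.imwrite("pics/m6.png",o)
```

```text
t 14.93 local [-0.1582  0.4008  0.1985] F [-0.4  0.1 -3.6] gap 0.0097
shift cm [ 0.25  0.05 11.65] turn [-0.27  0.09 -0.07]
```

View pics/m6.png

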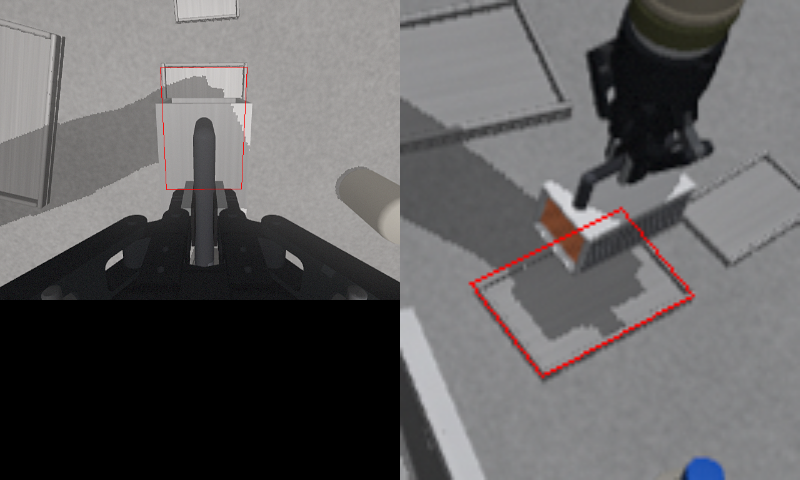

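The predicted rim lies on the tray in both views, and the magazine is aligned with it. I'll lower it.

Request:
send_rows --series '[0.2,0,1,0,0,0,0,0.2,0,3,0,0,0,0,0.2,0,5,0,0,0,0,0.2,0,7,0,0,0,0,0.2,0,8.6,0,0,0,0,0.2,0,9.8,0,0,0,0,0.2,0,10.6,0,0,0,0,0.2,0,11,0,0,0,0,0.2,0,11.2,0,0,0,0,0.2,0,11.3,0,0,0,0]'

```text
clock: 15.87
tcp_pos: [0.4752, 0.3437, 0.0883]
orientation: [0.0, 0.663, 0.749, 0.001]
wrist_force: [-0.2, -0.5, -3.1]
finger_gap: 0.0103
```

Request:
send_rows --series '[0,0,0.1,0,0,0,0,0,0,0.2,0,0,0,0,0,0,0.2,0,0,0,0]'

```text
clock: 16.12
tcp_pos: [0.475, 0.3438, 0.0863]
orientation: [0.0, 0.662, 0.749, 0.001]
wrist_force: [-0.8, 0.4, -3.3]
finger_gap: 0.0101
```

Request:
send_rows --series '[0,0,0.1,0,0,0,0,0,0,0.2,0,0,0,0,0,0,0.2,0,0,0,0]'

```text
clock: 16.37
tcp_pos: [0.4746, 0.3436, 0.0837]
orientation: [-0.0, 0.662, 0.749, 0.0]
wrist_force: [0.5, -0.6, -4.0]
finger_gap: 0.0099
```

Request:
send_rows --series '[0,0,0.1,0,0,0,0,0,0,0.15,0,0,0,0,0,0,0.15,0,0,0,0]'

```text
clock: 16.62
tcp_pos: [0.4746, 0.3435, 0.0823]
orientation: [-0.0, 0.662, 0.749, -0.0]
wrist_force: [-0.8, 0.5, -3.2]
finger_gap: 0.0101
```

Request:
send_rows --series '[0,0,0.05,0,0,0,0,0,0,0.1,0,0,0,0,0,0,0.1,0,0,0,0]'

```text
clock: 16.87
tcp_pos: [0.4746, 0.3436, 0.0821]
orientation: [0.0, 0.662, 0.749, 0.0]
wrist_force: [-2.0, -2.5, 4.5]
finger_gap: 0.0096
```

Request:
send_rows --series '[0,0,0.05,0,0,0,0,0,0,0.1,0,0,0,0,0,0,0.1,0,0,0,0]'

```text
clock: 17.12
tcp_pos: [0.4746, 0.3436, 0.0821]
orientation: [0.0, 0.662, 0.749, 0.001]
wrist_force: [-5.5, -2.3, 10.4]
finger_gap: 0.01
```

Touchdown at TCP z 0.082, as expected. I'll unload, release and rise.

Request:
send_rows --series '[0,0,-0.1,0,0,0,0,0,0,-0.15,0,0,0,0,0,0,-0.15,0,0,0,0.1,0,0,-0.15,0,0,0,0.25,0,0,-0.15,0,0,0,0.4,0,0,-0.15,0,0,0,0.5,0,0,-0.15,0,0,0,0.5]'

```text
clock: 17.7
tcp_pos: [0.4748, 0.3437, 0.0816]
orientation: [-0.0, 0.662, 0.749, 0.0]
wrist_force: [-0.0, 0.8, 0.3]
finger_gap: 0.043
```

Request:
send_rows --series '[0,0,-0.5,0,0,0,0.5,0,0,-1.5,0,0,0,0.5,0,0,-3,0,0,0,0.5,0,0,-5,0,0,0,0.5,0,0,-8,0,0,0,0.5,0,0,-11,0,0,0,0.5,0,0,-14,0,0,0,0.5,0,0,-17,0,0,0,0.5,0,0,-20,0,0,0,0.5]'

```text
clock: 18.45
tcp_pos: [0.4744, 0.3435, 0.2846]
orientation: [0.0, 0.662, 0.749, 0.001]
wrist_force: [1.0, 0.2, -0.9]
finger_gap: 0.0426
```

Run:
```python
from h import *
plan([.472,.344,.28],np.radians(7.2),True)
w=read_camera("wrist");i=camera_info("wrist")
a=np.radians(7.2);Rz=np.array([[np.cos(a),-np.sin(a)],[np.sin(a),np.cos(a)]])
s=read_camera("scene");o=np.zeros((540,800,3),np.uint8)
o[:300,:400]=cv2.resize(w,(400,300));o[:,400:]=cv2.resize(s[120:390,195:515],(400,338)).repeat(1,0)[:540] if 0 else 0
c=cv2.resize(s[120:390,195:515],(400,338));o[:338,400:]=c
t=read_camera("top");o[340:540,:400]=cv2.resize(t[120:270,140:440],(400,200));cv2.imwrite("pics/f.png",o)
```

```text
t 18.45 local [-0.1564  0.403   0.2846] F [ 1.   0.2 -0.9] gap 0.0426
shift cm [ 0.08 -0.23  0.46] turn [ 0.08 -0.04 -0.18]
```

View pics/f.png

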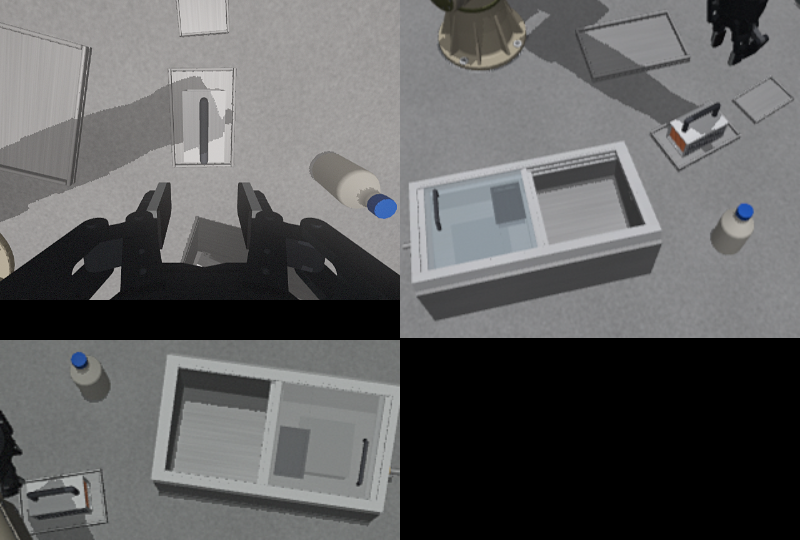

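The final picture shows the magazine flat in the middle tray and lengthwise. The left bay is open, the cup is under the right-hand door, and the right-hand door and the bottle have not moved. I'm handing in.

```bash
python3 -c "
from workcell import *
print(hand_in())"
```

```text
the job is handed in; nothing more can be done
None
```

I handed the job in at about 18.5 s: the left-hand door is fully open and the magazine is in the middle-sized tray.

- **Door:** I slid it first by its cup, then pushed its left edge slowly. It stopped moving at about 178 mm of travel, inside the stated stop range, and the force rose from 3 N to about 10 N. I then backed off.
- **Magazine:** I gripped it by its bar, lifted it clear and lowered it in small steps. It touched down at the expected height with about 10 N, and I took that load off before opening the jaws.
- **Last checks:** The final pictures show the magazine flat and lengthwise inside the tray, the left bay open, the right-hand door shut and the bottle in place. The gripper is about 20 cm above where it let go, touching nothing. I did not re-check the screwdriver or the tray stack at the end, but the arm never went near them.
- **Disagreements:** The two fixed cameras placed the tray about 5 mm apart in x, so I used the average. The finger gap on the 12 mm bar read only about 10 mm, but the grip held and nothing slipped.

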